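# Drop the stay and let the slide dryer's cover down on a finger

### The arm

A 6-joint arm with a two-finger parallel gripper is mounted at the origin on a cart in front of the work surface, level with it; the furniture and walls round the work are solid. World frame = base frame: x ahead of the robot, y to its left, z up, the work surface at z = 0. Lengths are in m, angles in rad, forces in N, time in s.
With the tool pointing down it reaches from about 0.325 to 0.775 m from the base axis. Payload 5.5 kg.
Tool frame: the origin (TCP) lies on the centre line of the jaws, within the pads' length; the fingertips stand 11 mm ahead of it and the grasp point (between the pads) lies 8 mm behind it; z points along the fingers, y is the line along which they close (so a half turn about z gives the same grasp; the last joint's range is limited). The gripper opens to 85 mm and grips with 20 to 120 N. Pads are 22 mm wide; open, the fingers measure 114 mm over their backs; the gripper's body (76 mm by 85 mm) begins 54 mm behind the grasp point. The pads swing forward as they close: fully open they stand 13 mm farther back than shut.
Start: joints at [1.16, 0.091, 1.231, -0, 1.82, -0.057], TCP at [0.208, 0.563, 0.242] pointing down, gripper open.
Joint ranges: [-2.87, 2.87], [-0.86, 2.18], [0.17, 2.46], [-1.51, 4.65], [0.06, 2.69], [-2.65, 2.65]. Speed limits (rad/s): [2.57, 2.57, 3.01, 3.14, 3.14, 3.14].

### API

Orientations are given as a rotation vector (axis times angle).
In Python, from workcell import get_state, read_camera, camera_params, sign_off gives the robot as it stands. The module is installed in compiled form; this text tells all that it offers.
- The arm moves only by the shell command python3 -m handwheel 'ROWS' [FORCE]. ROWS is JSON, a list of rows, each an object of numbers: "dx", "dy", "dz": the shift along the world's x, y, z in m; "wx", "wy", "wz": the turn, a rotation vector about the world's x, y, z in degrees; "grip": the opening in per cent of the stroke, from 0 (shut) to 100 (fully open). A call has 1 to 8 rows; each row is the pose to reach, as a shift and turn from the pose commanded when the call began; what a row does not reach only later rows make up. A row lasts 1/12 s, in which the tool goes at most 41.7 mm and 7.16 degrees, less where a joint would pass 70% of its speed; a pose out of reach is approached as far as the arm can. A call with a gripper value outside its range is refused whole. The fingers move at their own pace and stop on an object; FORCE is the grip in N (left out, the last holds). Time passes only in rows, so rows that repeat a pose let the fingers close. It gives the time, the measured TCP pose, the force, the opening and the grip force at its end, in the units of the state.
- get_state(): the state, without advancing time (a new reading comes with each control period).
- read_camera(name): name is "scene" or "top" or "wrist"; returns the picture (480x640x3 uint8, red, green, blue); there is no depth.
- camera_params(name): a dict with "vertical_fov" (degrees; the focal length in pixels is half the picture's height over the tangent of half this angle, whatever the lens; pixels are square), "cx", "cy" (the principal point, pixels), "R" (3x3) and "t" (3): a world point X has camera coordinates R X + t. Camera axes: x right, y down, z forward; pixel columns grow to the right and rows downward; lengths in m; the calibration is good to about 2 mm. A picture is of the moment at which its call begins: read the wrist's pose just before it. camera_params takes no time and is no camera call; for the wrist camera it gives the pose at the moment of the call.
- sign_off(): hands the job in; it is judged then, once.
The state is a dict: "t": time; "q": joint angles; "joint_vel": joint speeds; "tau": joint torques, N m; "tcp_pos": TCP position; "tool_rot": TCP orientation; "wrist_force": force on the tool from outside, world axes, zero at the start; "ft_torque": the same for the moment, N m; "finger_gap": finger opening in m; "finger_force": force on a finger pad.
Only numpy, scipy, OpenCV 4.12 (cv2) and the standard library are available. Lean on these libraries where they do the work, as an engineer would, in place of code of your own. Each camera call takes 0.05 s, during which the arm holds its last target. There are 200 camera calls.

### The job

Shut the slide dryer without jarring the slides drying in it: put a finger under the front lip of its propped-open cover, push the stay rod that holds the cover up over to the left so that it folds down, catch the cover on the back of the finger as it drops off the rod, and lower it gently on the finger until it is fully shut. Do not pinch the cover or the rod, do not lift the cover higher than it stands, and leave everything around the dryer where it is; finish clear of it.

Things in the scene. Friction and masses are not known exactly. Their poses are not given: they have to be found in the camera images.
- slide_dryer: The slide dryer, a white enamelled tray 165 (x) x 250 (y) x 78 mm high, open on top, fixed to the worktop; glass slides lie in it. Origin: centre of its underside; its x axis points from its front (robot side) to its hinge side, y to its left along the front, z up. Hinge line of the cover: parallel to y at x = +82.5 mm, z = 80 mm. A knob sticks out 12 mm from the front face near its left end (y = +92 mm, 31 mm up); the rest of the front face is flat, at x = -82.5 mm
- cover (a joint): Angle of the cover about its hinge line at the back (rad): 0 = fully shut, grows as it opens; about 0.75 while propped. The cover is a flat plate 250 mm wide and 6 mm thick, an aluminium frame round a clear window, about 0.4 kg; it reaches 194 mm from the hinge line, so that its front lip overhangs the tray's front face by 29 mm along the whole width and a finger can stay under it until it is shut. It turns freely and slams if let go
- cover_lip (a point): Middle of the cover's front lip, on its lower edge, 194 mm from the hinge line (moves with the cover: about 0.213 m up while propped, 0.08 m up when shut). A rolled edge of 10 mm stands on top of the lip
- stay (a joint): Angle of the stay rod (rad): 0 = folded, lying in its trough inside the front wall, pointing to the tray's left (+y), clear of the cover; 1.57 = square; 1.69 = as found, leaning right against its stop, held by the cover's weight. Pushed left with a newton or two it passes square and, somewhere below 1.5, gives way: it drops into its trough and the cover falls unless something is close under it
- stay_tip (a point): Centre of the white roller (10 mm thick) at the tip of the stay rod. Standing, the roller bears on the cover's underside about 14 mm in from the edge of the lip and to the right of the middle. The rod is 7 mm thick steel, 133 mm long, and its pivot lies inside the tray's front wall, at x = -67.5, y = -60, z = 68 mm in the tray's frame. Right of the rod there are about 45 mm of free cover
- jar_grey: Bystander: specimen jar with a black lid, 56 mm across, 88 mm high, right of the dryer; origin under its centre. Leave it standing where it is
- dish: Bystander: petri dish, 94 mm across, 15 mm high, left of the dryer; origin under its centre. Leave it standing where it is
- flask_bulb: Bystander: round flask with a stopper and a greenish filling, 72 mm across, 137 mm high, front left; origin under its centre. Leave it standing where it is
- conical_flask: Bystander: conical flask with an amber filling, 88 mm across, 184 mm high, far left; origin under its centre. Leave it standing where it is
- tips: Bystander: closed flat tip box, 82 x 122 x 38 mm, front right; origin under its centre. Leave it standing where it is

How it is judged:
On the way, in this order (a step that is already met when the one before it is completed fails the run):
1. the stay rod is pushed over and the cover, still well open (within about 14 degrees of where it stood), is caught and borne by the fingers (value of joint stay below 1.3 rad and value of joint cover above 0.5 rad and contact force between the fingers and cover above 0.3 N), for 0.2 s.
2. the cover, now less than a third of the way from shut, still rests on the fingers and sinks slowly (value of joint cover between 0.03 and 0.25 rad and contact force between the fingers and cover above 0.3 N), for 0.1 s.
At the end, for the whole second after the job is handed in: The cover is fully shut (within 0.025 rad, 5 mm at the lip) and at rest, the stay rod lies folded in its trough (within 0.12 rad), and the robot is clear of everything (value of joint cover below 0.025 rad and value of joint stay below 0.12 rad and velocity of joint cover between -0.05 and 0.05 rad/s); the robot touches nothing.
It fails at once if the cover falls freely (faster than 3 rad/s) (velocity of joint cover below -3 rad/s).
It fails at once if the cover lands hard: faster than 0.7 rad/s (14 cm/s at the lip) in the last 10 degrees (value of joint cover below 0.17 rad and velocity of joint cover below -0.7 rad/s).
It fails at once if the cover is lifted more than about 9 degrees above where it stood (value of joint cover above 0.9 rad).
It fails at once if the cover or the stay rod is pinched or forced (more than 20 N) (contact force between the fingers and cover above 20 N or contact force between the fingers and stay above 20 N).
It fails at once if a bystander is moved more than 15 mm or lifted (distance of any of jar_grey, dish, flask_bulb, conical_flask, tips from where it was at the start of the episode above 0.015 m).
It also fails if it takes over 40 s, if anything falls off the work surface, if the arm or the gripper's body presses on something with over 40 N, if the wrist force passes 120 N, or if a joint passes its speed limit or range.

## Working session

There is one attempt and no reset: what is moved stays moved. The work goes in short steps, Python scripts to look and compute and a shell command to move; the robot and the scene stay as the last step left them, time stands still between calls to the robot, and variables do not carry over. Pictures are saved under pics/ and viewed, at most 10 in all, crops included, and the job is handed in when it is done.

```bash
mkdir -p pics; python3 - <<'E'
from workcell import *
import cv2
for n in("scene","top"):
    im=read_camera(n); cv2.imwrite(f"pics/{n}0.png",im[:,:,::-1])
    p=camera_params(n); print(n,p)
s=get_state(); print(s)
E
```

```text
scene {'vertical_fov': 55.75923142320301, 'cx': 329.6263420099094, 'cy': 235.86220806617234, 'R': array([[ 0.80488224, -0.5932242 ,  0.01579965],
       [-0.33943498, -0.48205524, -0.80771693],
       [ 0.48677354,  0.64475405, -0.58935875]]), 't': array([-0.41958233,  0.28676313,  1.04324974])}
top {'vertical_fov': 54.10115755990475, 'cx': 318.6283586837896, 'cy': 229.01244278334366, 'R': array([[-8.43597374e-04, -9.99916883e-01, -1.28652473e-02],
       [-9.80660003e-01,  3.34516681e-03, -1.95690491e-01],
       [ 1.95717262e-01,  1.24513495e-02, -9.80581316e-01]]), 't': array([0.10170592, 0.55801485, 1.2923456 ])}
{'t': 0.1, 'q': array([ 1.16033545e+00,  9.18443102e-02,  1.23179658e+00, -7.32060059e-06,
        1.81981968e+00, -5.67005449e-02]), 'joint_vel': array([-0.00046686, -0.00100488, -0.00225588, -0.00137551,  0.00056227,
       -0.00163645]), 'tau': array([ 2.37979169e-03, -4.60218108e+01, -4.19219398e+01,  5.75216291e-06,
        1.06577078e-02, -1.65106695e-05]), 'tcp_pos': array([0.20776342, 0.56262068, 0.24121   ]), 'tool_rot': array([-5.52720068e-01, -3.09215520e+00,  2.85662706e-03]), 'wrist_force': array([ 0.9752978 ,  0.19462871, -0.62380866]), 'ft_torque': array([ 0.01815423,  0.01581644, -0.02916197]), 'finger_force': 0.0, 'finger_gap': 0.08525076152701494}
```

View pics/scene0.png

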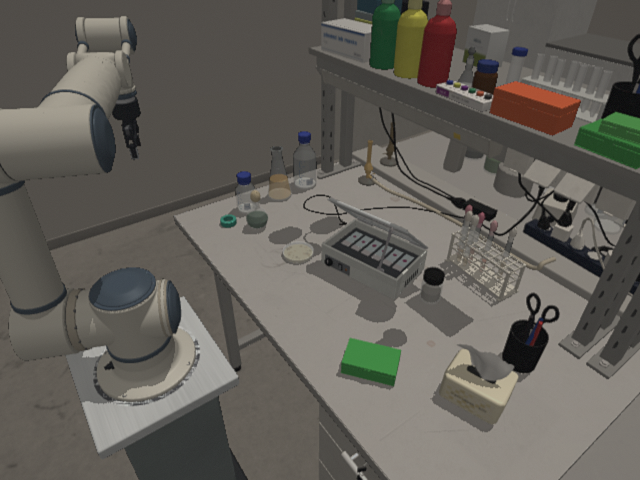

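View pics/top0.png

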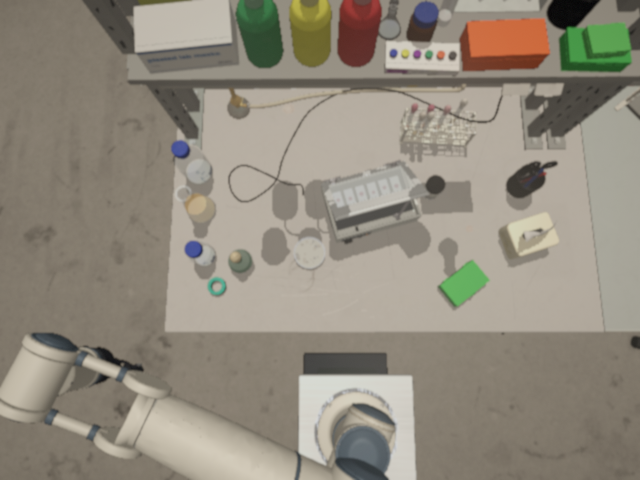

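The scene shows the dryer around (372,258) with its cover propped, the jar at (432,283), the dish at (297,253) and the tip box at (371,361). In the top view the dryer is at about (372,205), the knob near (347,238). I'll zoom in next.

```bash
python3 - <<'E'
import cv2,numpy as np
a=cv2.imread("pics/scene0.png")[190:300,310:450]; b=cv2.imread("pics/top0.png")[150:260,310:450]
f=lambda i:cv2.resize(i,None,fx=5.4,fy=5.4,interpolation=cv2.INTER_CUBIC)
cv2.imwrite("pics/za.png",f(a));cv2.imwrite("pics/zb.png",f(b))
E
```

```text
(no output)
```

View pics/za.png

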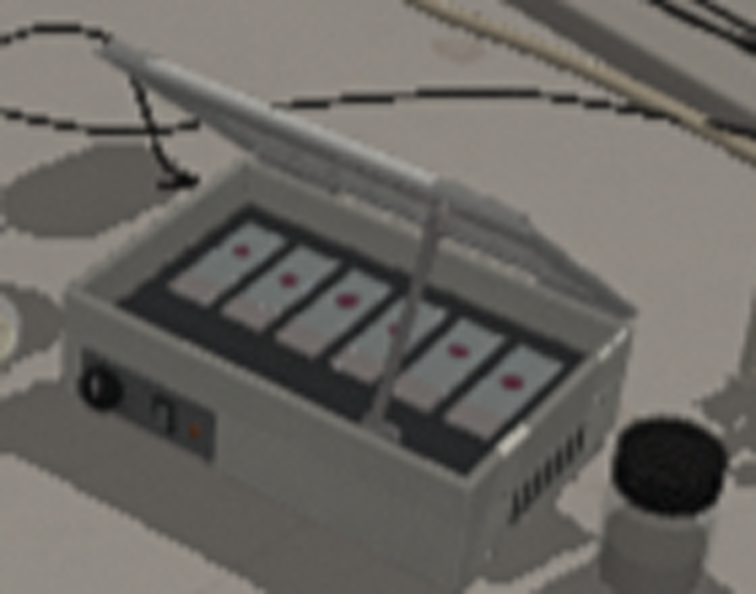

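View pics/zb.png

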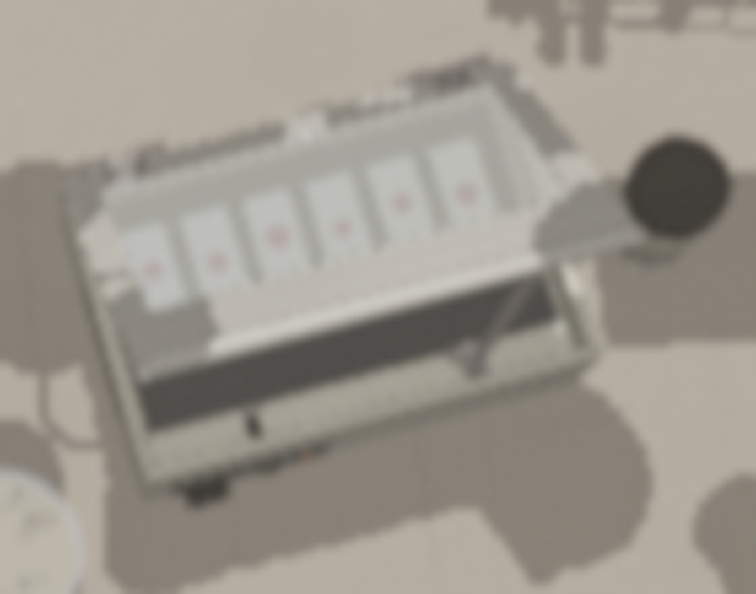

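The crops show the tray's top corners: in the scene crop, front-left (68,290), front-right (468,485), back-right (632,325). The top crop has front-left at (150,475) and front-right at (598,350), with the rod foot near (470,360). The rod tip is under the lip, at scene crop (435,190).

```bash
cat > h.py <<'E'
import numpy as np
from workcell import *
def ray(n,u,v,p=None):
    p=p or camera_params(n); f=240/np.tan(np.radians(p["vertical_fov"]/2)); R=np.array(p["R"])
    return -R.T@p["t"], R.T@np.array([(u-p["cx"])/f,(v-p["cy"])/f,1])
def onz(n,u,v,z,p=None):
    c,d=ray(n,u,v,p); return c+d*(z-c[2])/d[2]
def proj(n,X,p=None):
    p=p or camera_params(n); f=240/np.tan(np.radians(p["vertical_fov"]/2)); c=np.array(p["R"])@X+p["t"]
    return np.round([p["cx"]+f*c[0]/c[2],p["cy"]+f*c[1]/c[2]],1)
def frame(fl,fr):
    y=fl-fr; y=y/np.linalg.norm(y); z=np.array([0,0,1.]); x=np.cross(y,z)
    o=(fl+fr)/2+.0825*x; o[2]=0; return o,x,y,z
E
python3 - <<'E'
from h import *
z=.078
S=lambda u,v,z=z:onz("scene",310+u/5.4,190+v/5.4,z)
T=lambda u,v,z=z:onz("top",310+u/5.4,150+v/5.4,z)
pts=dict(s=[S(68,290),S(468,485),S(632,325)],t=[T(150,478),T(598,350)])
for k,v in pts.items():
    print(k,[p.round(4) for p in v],[np.linalg.norm(v[i]-v[i+1]).round(4) for i in range(len(v)-1)])
    fr=frame(v[0],v[1]); print(fr[0],fr[1])
    o,x,y,zz=fr
    for a in np.arange(.70,.83,.04):
        for yy in (.125,-.125):
            L=o+x*(.0825-.194*np.cos(a))+y*yy+zz*(.08+.194*np.sin(a))
            ps=(proj("scene",L)-[310,190])*5.4; pt=(proj("top",L)-[310,150])*5.4
            print(a,yy,L.round(3),ps.round(),pt.round())
print(T(676,185,.088),S(672,455,.088))
E
```

```text
s [array([0.5288, 0.0458, 0.078 ]), array([ 0.5946, -0.1887,  0.078 ]), array([ 0.7497, -0.1468,  0.078 ])] [np.float64(0.2435), np.float64(0.1607)]
[ 0.64112769 -0.04913225  0.        ] [ 0.96276829  0.27032798 -0.        ]
0.7 0.125 [0.544 0.053 0.205] [85. 69.] [143. 394.]
0.7 -0.125 [ 0.611 -0.187  0.205] [523. 256.] [647. 254.]
0.74 0.125 [0.549 0.055 0.211] [92. 55.] [140. 381.]
0.74 -0.125 [ 0.616 -0.186  0.211] [530. 241.] [646. 240.]
0.78 0.125 [0.554 0.056 0.216] [99. 40.] [137. 368.]
0.78 -0.125 [ 0.622 -0.184  0.216] [537. 225.] [645. 227.]
0.8200000000000001 0.125 [0.559 0.058 0.222] [106.  27.] [133. 354.]
0.8200000000000001 -0.125 [ 0.627 -0.183  0.222] [545. 210.] [644. 213.]
t [array([0.5264, 0.0465, 0.078 ]), array([ 0.5938, -0.1887,  0.078 ])] [np.float64(0.2447)]
[ 0.63939637 -0.04838685  0.        ] [ 0.96134296  0.27535381 -0.        ]
0.7 0.125 [0.542 0.054 0.205] [82. 70.] [142. 399.]
0.7 -0.125 [ 0.61  -0.187  0.205] [520. 256.] [646. 256.]
0.74 0.125 [0.547 0.055 0.211] [88. 56.] [139. 386.]
0.74 -0.125 [ 0.615 -0.185  0.211] [527. 241.] [645. 242.]
0.78 0.125 [0.552 0.057 0.216] [94. 42.] [136. 373.]
0.78 -0.125 [ 0.621 -0.184  0.216] [535. 225.] [644. 229.]
0.8200000000000001 0.125 [0.557 0.058 0.222] [102.  28.] [133. 359.]
0.8200000000000001 -0.125 [ 0.626 -0.182  0.222] [542. 210.] [643. 215.]
[ 0.68042531 -0.23142346  0.088     ] [ 0.68055627 -0.23715979  0.088     ]
```

```bash
python3 -m handwheel '[{"dx":0.008,"dy":-0.029,"dz":0.01,"wz":-3,"grip":0},{"dx":0.016,"dy":-0.058,"dz":0.02,"wz":-6,"grip":0},{"dx":0.024,"dy":-0.087,"dz":0.03,"wz":-9,"grip":0},{"dx":0.032,"dy":-0.116,"dz":0.04,"wz":-12,"grip":0},{"dx":0.040,"dy":-0.145,"dz":0.05,"wz":-15,"grip":0},{"dx":0.048,"dy":-0.174,"dz":0.06,"wz":-18,"grip":0},{"dx":0.056,"dy":-0.203,"dz":0.07,"wz":-21,"grip":0},{"dx":0.064,"dy":-0.232,"dz":0.08,"wz":-24,"grip":0}]' 20
python3 -c "
from h import *
print(get_state()['q'].round(3)); print('tips',onz('top',464,284,.038),'local of jar etc ok')"
python3 -m handwheel '[{"dx":0.008,"dy":-0.029,"wz":-3},{"dx":0.016,"dy":-0.058,"wz":-6},{"dx":0.024,"dy":-0.087,"wz":-9},{"dx":0.032,"dy":-0.116,"wz":-12},{"dx":0.040,"dy":-0.145,"wz":-15},{"dx":0.048,"dy":-0.174,"wz":-18},{"dx":0.056,"dy":-0.203,"wz":-21},{"dx":0.064,"dy":-0.232,"wz":-24}]'
python3 -c "
from h import *
print(get_state()['q'].round(3))"
```

```text
[ 1.16   0.092  1.232 -0.     1.82  -0.057]
tips [ 0.40172489 -0.31046936  0.038     ] local of jar etc ok
[ 1.16   0.092  1.232 -0.     1.82  -0.057]invalid input at $[0]: expected keys dx, dy, dz, wx, wy, wz, grip
invalid input at $[0]: expected keys dx, dy, dz, wx, wy, wz, grip
```

```bash
python3 -m handwheel '[{"dx":0.024,"dy":-0.087,"dz":0.03,"wx":0,"wy":0,"wz":-9,"grip":0},{"dx":0.024,"dy":-0.087,"dz":0.03,"wx":0,"wy":0,"wz":-9,"grip":0},{"dx":0.024,"dy":-0.087,"dz":0.03,"wx":0,"wy":0,"wz":-9,"grip":0},{"dx":0.048,"dy":-0.174,"dz":0.06,"wx":0,"wy":0,"wz":-18,"grip":0},{"dx":0.048,"dy":-0.174,"dz":0.06,"wx":0,"wy":0,"wz":-18,"grip":0},{"dx":0.064,"dy":-0.232,"dz":0.08,"wx":0,"wy":0,"wz":-24,"grip":0},{"dx":0.064,"dy":-0.232,"dz":0.08,"wx":0,"wy":0,"wz":-24,"grip":0},{"dx":0.064,"dy":-0.232,"dz":0.08,"wx":0,"wy":0,"wz":-24,"grip":0}]' 20
python3 -c "
from h import *
print(get_state()['q'].round(3))"
python3 -m handwheel '[{"dx":0.06,"dy":-0.23,"dz":0,"wx":0,"wy":0,"wz":-24,"grip":0},{"dx":0.06,"dy":-0.23,"dz":0,"wx":0,"wy":0,"wz":-24,"grip":0},{"dx":0.06,"dy":-0.23,"dz":0,"wx":0,"wy":0,"wz":-24,"grip":0},{"dx":0.06,"dy":-0.23,"dz":0,"wx":0,"wy":0,"wz":-24,"grip":0},{"dx":0.06,"dy":-0.23,"dz":0,"wx":0,"wy":0,"wz":-24,"grip":0},{"dx":0.06,"dy":-0.23,"dz":0,"wx":0,"wy":0,"wz":-24,"grip":0},{"dx":0.06,"dy":-0.23,"dz":0,"wx":0,"wy":0,"wz":-24,"grip":0},{"dx":0.06,"dy":-0.23,"dz":0,"wx":0,"wy":0,"wz":-24,"grip":0}]'
python3 -c "
from h import *
print(get_state()['q'].round(3))"
```

```text
t: 0.77
tcp_pos: [0.2732, 0.3272, 0.3258]
tool_rot: [1.189, 2.904, 0.007]
wrist_force: [-0.5, -0.2, 0.3]
finger_gap: 0.0
finger_force: 0.0
[ 0.797 -0.34   1.476 -0.002  2.     0.002]
t: 1.43
tcp_pos: [0.3322, 0.0998, 0.3218]
tool_rot: [-1.767, -2.597, 0.0]
wrist_force: [0.8, 0.5, -0.0]
finger_gap: 0.0002
finger_force: 0.0
[ 0.193 -0.546  1.629  0.     2.059 -0.182]
```

```bash
cat >> h.py <<'E'
from scipy.spatial.transform import Rotation as Ro
yaw=np.radians(15.85); O=np.array([.640,-.0488,0]); D=np.array([[np.cos(yaw),-np.sin(yaw),0],[np.sin(yaw),np.cos(yaw),0],[0,0,1]])
W=lambda l:O+D@np.array(l)
Lc=lambda w:D.T@(np.array(w)-O)
def tgtR(psi,th):
    p,t=np.radians([psi,th]); z=np.array([np.cos(t)*np.cos(p),np.cos(t)*np.sin(p),-np.sin(t)]); y=np.array([np.sin(t)*np.cos(p),np.sin(t)*np.sin(p),np.cos(t)])
    return Ro.from_matrix(np.c_[np.cross(y,z),y,z])
def tip(s):  # upper tip corner, local, and tool z
    R=Ro.from_rotvec(s["tool_rot"]).as_matrix(); return Lc(s["tcp_pos"]+.011*R[:,2]+.0145*R[:,1]),R
E
python3 - <<'E'
from h import *
s=get_state(); Rn=Ro.from_rotvec(s["tool_rot"]); 
for psi,th in((30,30),(30,35)):
    Rt=tgtR(psi,th); M=Rt.as_matrix()
    print((Rt*Rn.inv()).as_rotvec(degrees=True))
    c=W([-.041,-.100,.195-.012]); tcp=c-.011*M[:,2]-.0145*M[:,1]; pre=tcp-.09*M[:,2]
    print(tcp.round(4),pre.round(4),(pre-s["tcp_pos"]).round(4))
E
```

```text
[ 26.08421511 -54.11640193   7.68148751]
[ 0.6133 -0.1646  0.1759] [ 0.5458 -0.2036  0.2209] [ 0.2136 -0.3034 -0.1009]
[ 23.90955199 -49.61013116   7.81095798]
[ 0.6129 -0.1649  0.1774] [ 0.549  -0.2017  0.2291] [ 0.2168 -0.3015 -0.0928]
```

```bash
python3 -m handwheel '[{"dx":0.10,"dy":-0.30,"dz":0,"wx":0,"wy":0,"wz":0,"grip":0},{"dx":0.10,"dy":-0.30,"dz":0,"wx":6,"wy":-13,"wz":2,"grip":0},{"dx":0.10,"dy":-0.30,"dz":0,"wx":6,"wy":-13,"wz":2,"grip":0},{"dx":0.10,"dy":-0.30,"dz":0,"wx":13,"wy":-27,"wz":4,"grip":0},{"dx":0.10,"dy":-0.30,"dz":0,"wx":13,"wy":-27,"wz":4,"grip":0},{"dx":0.10,"dy":-0.30,"dz":0,"wx":13,"wy":-27,"wz":4,"grip":0},{"dx":0.10,"dy":-0.30,"dz":0,"wx":20,"wy":-40,"wz":6,"grip":0},{"dx":0.10,"dy":-0.30,"dz":0,"wx":20,"wy":-40,"wz":6,"grip":0}]'
python3 - <<'E'
from h import *
s=get_state(); print(s['q'].round(3)); Rt=tgtR(30,30);M=Rt.as_matrix()
print((Rt*Ro.from_rotvec(s["tool_rot"]).inv()).as_rotvec(degrees=True),np.array([.5458,-.2036,.2209])-s["tcp_pos"])
E
```

```text
t: 2.1
tcp_pos: [0.4226, -0.1667, 0.324]
tool_rot: [1.368, 2.269, 0.873]
wrist_force: [3.5, 1.4, -0.4]
finger_gap: -0.0002
finger_force: 0.0
[-0.963 -0.569  1.791  0.738  1.768 -1.24 ]
[  8.14692438 -16.61321402   1.64005357] [ 0.12318258 -0.03686704 -0.10313698]
```

```bash
python3 -m handwheel '[{"dx":0.03,"dy":-0.037,"dz":-0.02,"wx":3,"wy":-6,"wz":1,"grip":0},{"dx":0.05,"dy":-0.037,"dz":-0.04,"wx":3,"wy":-6,"wz":1,"grip":0},{"dx":0.07,"dy":-0.037,"dz":-0.06,"wx":5,"wy":-11,"wz":1,"grip":0},{"dx":0.09,"dy":-0.037,"dz":-0.08,"wx":5,"wy":-11,"wz":1,"grip":0},{"dx":0.11,"dy":-0.037,"dz":-0.1,"wx":8,"wy":-16.6,"wz":1.6,"grip":0},{"dx":0.123,"dy":-0.037,"dz":-0.103,"wx":8.1,"wy":-16.6,"wz":1.6,"grip":0},{"dx":0.123,"dy":-0.037,"dz":-0.103,"wx":8.1,"wy":-16.6,"wz":1.6,"grip":0},{"dx":0.123,"dy":-0.037,"dz":-0.103,"wx":8.1,"wy":-16.6,"wz":1.6,"grip":0}]'
python3 - <<'E'
from h import *
import cv2
s=get_state(); print(s['q'].round(3),s["wrist_force"]); print(tip(s)[0],tip(s)[1])
a=read_camera("wrist"); b=read_camera("scene")[190:300,310:450]
cv2.imwrite("pics/w1.png",a[:,:,::-1])
cv2.imwrite("pics/s1.png",cv2.resize(b,None,fx=5.4,fy=5.4,interpolation=cv2.INTER_CUBIC)[:,:,::-1])
p=camera_params("wrist")
for a_ in (.72,.75,.78):
  for yy in(-.125,-.076): print(a_,yy,proj("wrist",W([.0825-.194*np.cos(a_),yy,.08+.194*np.sin(a_)]),p))
print(proj("wrist",W([-.0675,-.06,.068]),p))
E
```

```text
t: 2.77
tcp_pos: [0.5455, -0.202, 0.218]
tool_rot: [1.189, 2.05, 1.179]
wrist_force: [0.1, -0.3, -0.1]
finger_gap: -0.0003
finger_force: 0.0
[-0.93  -0.257  1.891  1.042  1.443 -1.56 ] [ 0.14095424 -0.3023613  -0.09902629]
[-0.11645131 -0.11746201  0.22487802] [[-0.50106138  0.44278013  0.74356119]
 [ 0.86536867  0.24777813  0.43559507]
 [ 0.00863464  0.86171443 -0.5073201 ]]
0.72 -0.125 [358.6 282.8]
0.72 -0.076 [368.5 206. ]
0.75 -0.125 [367.2 283.5]
0.75 -0.076 [377.2 207.1]
0.78 -0.125 [375.6 284. ]
0.78 -0.076 [385.6 208.2]
[209.5 169.7]
```

View pics/w1.png

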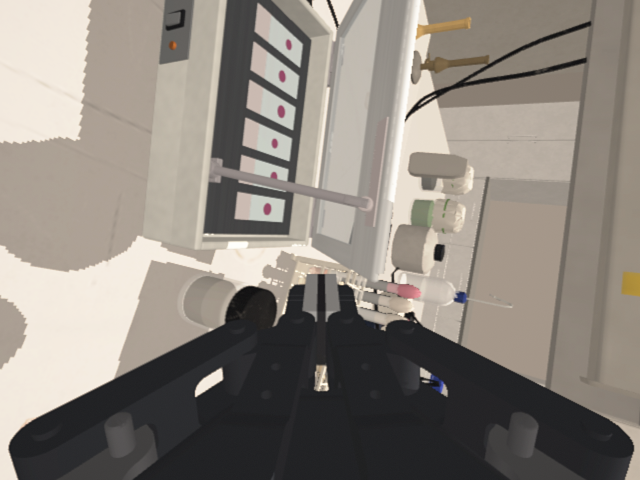

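View pics/s1.png

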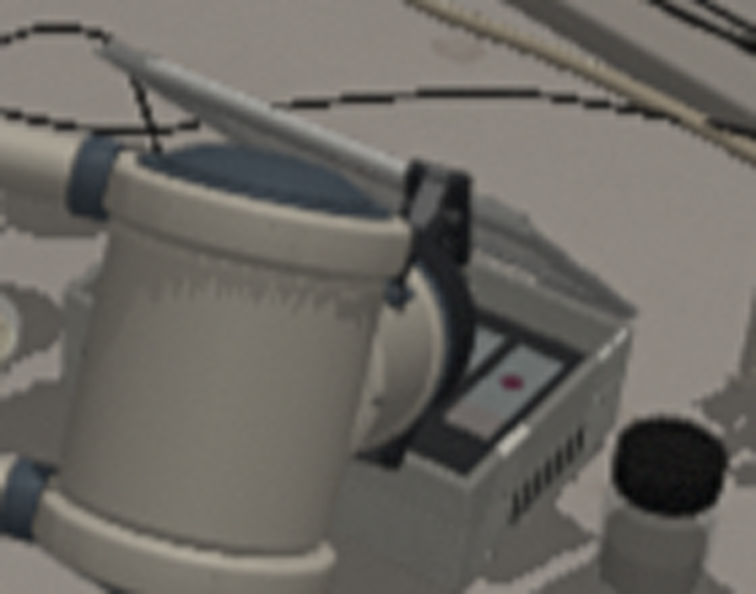

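Wrist view: the roller is at (367,204), the rod foot at (215,170) and the lip's right end at about (375,283). All agree with the predictions. The closed fingertips are at about (308–338,277), and image right is up.

```bash
python3 - <<'E'
from h import *
s=get_state(); p=camera_params("wrist"); R=tip(s)[1]; t=s["tcp_pos"]
for d in(-.0145,-.008,0,.008,.0145):
    print(d,proj("wrist",t+.011*R[:,2]+d*R[:,1],p),proj("wrist",t-.01*R[:,2]+d*R[:,1],p))
for h in (-.011,.011): print(proj("wrist",t+.011*R[:,2]+h*R[:,0],p))
tp=tip(s)[0]
print(((D@(np.array([-.041,-.102,.183])-tp))).round(4))
E
```

```text
-0.0145 [290.9 292.1] [286.4 315. ]
-0.008 [304.8 292. ] [302.4 315. ]
0 [321.9 292. ] [322.1 315. ]
0.008 [339.1 292. ] [341.8 314.9]
0.0145 [353. 292.] [357.7 314.9]
[321.9 313.1]
[321.9 270.1]
[ 0.0686  0.0366 -0.0442]
```

```bash
python3 -m handwheel '[{"dx":0.010,"dy":0.005,"dz":-0.015,"wx":0,"wy":0,"wz":0,"grip":0},{"dx":0.021,"dy":0.011,"dz":-0.025,"wx":0,"wy":0,"wz":0,"grip":0},{"dx":0.033,"dy":0.017,"dz":-0.032,"wx":0,"wy":0,"wz":0,"grip":0},{"dx":0.045,"dy":0.024,"dz":-0.040,"wx":0,"wy":0,"wz":0,"grip":0},{"dx":0.057,"dy":0.030,"dz":-0.044,"wx":0,"wy":0,"wz":0,"grip":0},{"dx":0.068,"dy":0.036,"dz":-0.044,"wx":0,"wy":0,"wz":0,"grip":0},{"dx":0.068,"dy":0.036,"dz":-0.044,"wx":0,"wy":0,"wz":0,"grip":0},{"dx":0.068,"dy":0.036,"dz":-0.044,"wx":0,"wy":0,"wz":0,"grip":0}]'
python3 - <<'E'
from h import *
import cv2
s=get_state(); print(s['q'].round(3),s["wrist_force"]); print(tip(s)[0])
cv2.imwrite("pics/w2.png",read_camera("wrist")[:,:,::-1])
E
```

```text
t: 3.53
tcp_pos: [0.6131, -0.1675, 0.1766]
tool_rot: [1.185, 2.048, 1.174]
wrist_force: [0.7, 0.5, 0.7]
finger_gap: 0.0002
finger_force: 0.0
[-0.772 -0.156  1.881  1.06   1.257 -1.564] [0.71580477 0.4673416  0.72403601]
[-0.04199789 -0.10270328  0.1835497 ]
```

View pics/w2.png

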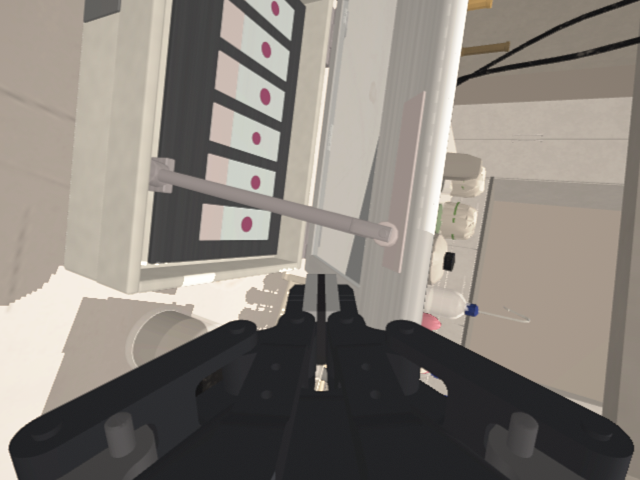

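The finger is under the cover just right of the rod (fingertip at (322,277), rod at about (390,233)). I'll raise it until it touches.

```bash
R3='python3 -m handwheel'; $R3 '[{"dx":0,"dy":0,"dz":0.004,"wx":0,"wy":0,"wz":0,"grip":0},{"dx":0,"dy":0,"dz":0.008,"wx":0,"wy":0,"wz":0,"grip":0},{"dx":0,"dy":0,"dz":0.008,"wx":0,"wy":0,"wz":0,"grip":0}]' | grep -E "tcp|wrist"
$R3 '[{"dx":0,"dy":0,"dz":0.003,"wx":0,"wy":0,"wz":0,"grip":0},{"dx":0,"dy":0,"dz":0.003,"wx":0,"wy":0,"wz":0,"grip":0}]' | grep -E "tcp|wrist"
$R3 '[{"dx":0,"dy":0,"dz":0.002,"wx":0,"wy":0,"wz":0,"grip":0},{"dx":0,"dy":0,"dz":0.002,"wx":0,"wy":0,"wz":0,"grip":0}]' | grep -E "tcp|wrist"
$R3 '[{"dx":0,"dy":0,"dz":0.002,"wx":0,"wy":0,"wz":0,"grip":0},{"dx":0,"dy":0,"dz":0.002,"wx":0,"wy":0,"wz":0,"grip":0}]' | grep -E "tcp|wrist"
```

```text
tcp_pos: [0.6129, -0.1686, 0.1847]
wrist_force: [0.2, 0.1, 0.3]
tcp_pos: [0.6128, -0.1682, 0.1866]
wrist_force: [0.2, -0.0, -0.2]
tcp_pos: [0.6128, -0.1679, 0.188]
wrist_force: [-0.4, 0.4, -0.2]
tcp_pos: [0.6128, -0.1678, 0.19]
wrist_force: [0.6, 0.2, -0.1]
```

```bash
R3='python3 -m handwheel'; for i in 1 2 3; do $R3 '[{"dx":0,"dy":0,"dz":0.0015,"wx":0,"wy":0,"wz":0,"grip":0},{"dx":0,"dy":0,"dz":0.0015,"wx":0,"wy":0,"wz":0,"grip":0},{"dx":0,"dy":0,"dz":0.0015,"wx":0,"wy":0,"wz":0,"grip":0}]' | grep -E "tcp|wrist"; done
python3 - <<'E'
from h import *
import cv2
s=get_state(); print(tip(s)[0],s["t"],s["wrist_force"])
cv2.imwrite("pics/w3.png",read_camera("wrist")[120:420,140:540,::-1])
E
```

```text
tcp_pos: [0.6128, -0.1678, 0.1913]
wrist_force: [0.8, 0.1, 0.2]
tcp_pos: [0.6126, -0.1678, 0.1923]
wrist_force: [-0.5, -0.1, -1.4]
tcp_pos: [0.6127, -0.1677, 0.1939]
wrist_force: [-0.7, -0.6, -1.3]
[-0.04242888 -0.1029119   0.20081132] 5.0833 [-0.66640211 -0.61545657 -1.31642548]
```

View pics/w3.png

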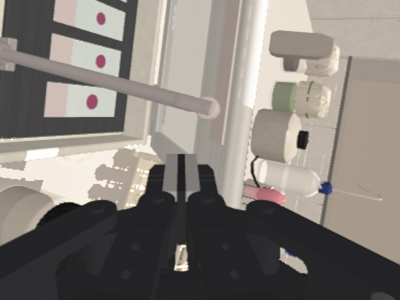

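Contact: about 1.6 N along the cover's normal, and the rod stands about 13 mm to the left. I'll now push left along the lip.

```bash
R3='python3 -m handwheel'; for i in 1 2; do $R3 '[{"dx":-0.0008,"dy":0.0029,"dz":0,"wx":0,"wy":0,"wz":0,"grip":0},{"dx":-0.0016,"dy":0.0058,"dz":0,"wx":0,"wy":0,"wz":0,"grip":0},{"dx":-0.0024,"dy":0.0087,"dz":0,"wx":0,"wy":0,"wz":0,"grip":0},{"dx":-0.0032,"dy":0.0115,"dz":0,"wx":0,"wy":0,"wz":0,"grip":0},{"dx":-0.0041,"dy":0.0144,"dz":0,"wx":0,"wy":0,"wz":0,"grip":0},{"dx":-0.0049,"dy":0.0173,"dz":0,"wx":0,"wy":0,"wz":0,"grip":0},{"dx":-0.0057,"dy":0.0202,"dz":0,"wx":0,"wy":0,"wz":0,"grip":0},{"dx":-0.0066,"dy":0.0231,"dz":0,"wx":0,"wy":0,"wz":0,"grip":0}]' | grep -E "tcp|wrist"; done
python3 - <<'E'
from h import *
import cv2
s=get_state(); print(tip(s)[0],s["t"],s["wrist_force"])
cv2.imwrite("pics/w4.png",read_camera("wrist")[80:420,100:540,::-1])
E
```

```text
tcp_pos: [0.6061, -0.1444, 0.1943]
wrist_force: [-1.0, -1.9, -1.3]
tcp_pos: [0.5995, -0.1213, 0.1942]
wrist_force: [-0.8, -1.7, -1.4]
[-0.04243456 -0.0546734   0.20107974] 6.4667 [-0.81319109 -1.69498391 -1.38624561]
```

View pics/w4.png

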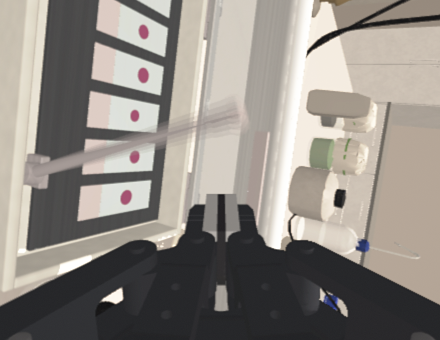

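The rod is falling left (blurred at (240,115)) and the cover rests on the finger. I'll hold briefly, then start down the arc.

```bash
R3='python3 -m handwheel'; $R3 '[{"dx":0,"dy":0,"dz":0,"wx":0,"wy":0,"wz":0,"grip":0},{"dx":0,"dy":0,"dz":0,"wx":0,"wy":0,"wz":0,"grip":0},{"dx":0,"dy":0,"dz":0,"wx":0,"wy":0,"wz":0,"grip":0},{"dx":0,"dy":0,"dz":0,"wx":0,"wy":0,"wz":0,"grip":0},{"dx":0,"dy":0,"dz":0,"wx":0,"wy":0,"wz":0,"grip":0}]' | grep -E "tcp|wrist"
python3 - <<'E'
from h import *
import cv2
im=read_camera("wrist"); cv2.imwrite("pics/w5.png",im[:,:,::-1]); a=cv2.imread("pics/w4.png").astype(int)
d=np.abs(im[80:420,100:540,::-1]-a).sum(2)>60; ys,xs=np.nonzero(d); print(d.sum(), np.percentile(xs,[2,50,98]),np.percentile(ys,[2,50,98]))
E
$R3 '[{"dx":-0.0031,"dy":-0.0009,"dz":-0.0030,"wx":0,"wy":0,"wz":0,"grip":0},{"dx":-0.0062,"dy":-0.0018,"dz":-0.0070,"wx":0,"wy":0,"wz":0,"grip":0},{"dx":-0.0093,"dy":-0.0026,"dz":-0.0115,"wx":0,"wy":0,"wz":0,"grip":0},{"dx":-0.0124,"dy":-0.0035,"dz":-0.0160,"wx":0,"wy":0,"wz":0,"grip":0},{"dx":-0.0155,"dy":-0.0044,"dz":-0.0205,"wx":0,"wy":0,"wz":0,"grip":0},{"dx":-0.0186,"dy":-0.0053,"dz":-0.0250,"wx":0,"wy":0,"wz":0,"grip":0},{"dx":-0.0217,"dy":-0.0062,"dz":-0.0300,"wx":0,"wy":0,"wz":0,"grip":0},{"dx":-0.0245,"dy":-0.007,"dz":-0.0345,"wx":0,"wy":0,"wz":0,"grip":0}]' | grep -E "tcp|wrist"
```

```text
tcp_pos: [0.5995, -0.1215, 0.1941]
wrist_force: [-1.8, 1.2, -0.5]
6535 [ 29. 105. 237.] [  7. 130. 245.]
tcp_pos: [0.5746, -0.1287, 0.1587]
wrist_force: [-0.2, -0.5, -2.0]
```

```bash
R3='python3 -m handwheel'; $R3 '[{"dx":-0.0020,"dy":-0.0005,"dz":-0.0046,"wx":0,"wy":0,"wz":0,"grip":0},{"dx":-0.0038,"dy":-0.001,"dz":-0.0093,"wx":0,"wy":0,"wz":0,"grip":0},{"dx":-0.0055,"dy":-0.0015,"dz":-0.0140,"wx":0,"wy":0,"wz":0,"grip":0},{"dx":-0.0071,"dy":-0.002,"dz":-0.0187,"wx":0,"wy":0,"wz":0,"grip":0},{"dx":-0.0087,"dy":-0.0024,"dz":-0.0233,"wx":0,"wy":0,"wz":0,"grip":0},{"dx":-0.0102,"dy":-0.0029,"dz":-0.0280,"wx":0,"wy":0,"wz":0,"grip":0},{"dx":-0.0116,"dy":-0.0033,"dz":-0.0327,"wx":0,"wy":0,"wz":0,"grip":0},{"dx":-0.013,"dy":-0.0037,"dz":-0.0373,"wx":0,"wy":0,"wz":0,"grip":0}]' | grep -E "tcp|wrist"
$R3 '[{"dx":-0.0007,"dy":-0.0002,"dz":-0.0025,"wx":0,"wy":0,"wz":0,"grip":0},{"dx":-0.0014,"dy":-0.0004,"dz":-0.0045,"wx":0,"wy":0,"wz":0,"grip":0},{"dx":-0.0021,"dy":-0.0006,"dz":-0.0063,"wx":0,"wy":0,"wz":0,"grip":0},{"dx":-0.0028,"dy":-0.0008,"dz":-0.0080,"wx":0,"wy":0,"wz":0,"grip":0},{"dx":-0.0035,"dy":-0.001,"dz":-0.0098,"wx":0,"wy":0,"wz":0,"grip":0},{"dx":-0.0042,"dy":-0.0012,"dz":-0.0115,"wx":0,"wy":0,"wz":0,"grip":0},{"dx":-0.0049,"dy":-0.0014,"dz":-0.0133,"wx":0,"wy":0,"wz":0,"grip":0},{"dx":-0.0056,"dy":-0.0016,"dz":-0.015,"wx":0,"wy":0,"wz":0,"grip":0}]' | grep -E "tcp|wrist"
python3 - <<'E'
from h import *
s=get_state(); print(s["q"].round(3),tip(s)[0],s["t"],s["wrist_force"])
E
```

```text
tcp_pos: [0.5619, -0.1323, 0.1218]
wrist_force: [-3.8, -0.2, -1.5]
tcp_pos: [0.5565, -0.134, 0.1073]
wrist_force: [0.3, 0.3, -2.6]
[-0.809 -0.267  2.107  1.092  1.234 -1.686] [-0.08726058 -0.0550604   0.11423645] 8.9833 [ 0.3244945   0.32900098 -2.58807615]
```

```bash
R3='python3 -m handwheel'; for i in 1 2; do $R3 '[{"dx":-0.0004,"dy":-0.0001,"dz":-0.002,"wx":0,"wy":0,"wz":0,"grip":0},{"dx":-0.0008,"dy":-0.0002,"dz":-0.004,"wx":0,"wy":0,"wz":0,"grip":0},{"dx":-0.0012,"dy":-0.0003,"dz":-0.006,"wx":0,"wy":0,"wz":0,"grip":0},{"dx":-0.0016,"dy":-0.0004,"dz":-0.008,"wx":0,"wy":0,"wz":0,"grip":0},{"dx":-0.002,"dy":-0.0005,"dz":-0.01,"wx":0,"wy":0,"wz":0,"grip":0},{"dx":-0.0024,"dy":-0.0006,"dz":-0.012,"wx":0,"wy":0,"wz":0,"grip":0},{"dx":-0.0028,"dy":-0.0007,"dz":-0.014,"wx":0,"wy":0,"wz":0,"grip":0},{"dx":-0.0032,"dy":-0.0008,"dz":-0.016,"wx":0,"wy":0,"wz":0,"grip":0}]' | grep -E "tcp|wrist"; done
python3 - <<'E'
from h import *
s=get_state(); print(s["q"].round(3),tip(s)[0],s["t"],s["wrist_force"])
E
```

```text
tcp_pos: [0.5533, -0.1348, 0.0912]
wrist_force: [-0.3, -0.1, -3.1]
tcp_pos: [0.55, -0.1355, 0.0752]
wrist_force: [1.2, 0.2, -2.4]
[-0.823 -0.226  2.137  1.113  1.214 -1.76 ] [-0.09389008 -0.05480211  0.08209518] 10.3167 [ 1.2282755   0.20060888 -2.41875434]
```

```bash
R3='python3 -m handwheel'; for i in 1 2 3; do $R3 '[{"dx":0,"dy":0,"dz":-0.0012,"wx":0,"wy":0,"wz":0,"grip":0},{"dx":0,"dy":0,"dz":-0.0024,"wx":0,"wy":0,"wz":0,"grip":0},{"dx":0,"dy":0,"dz":-0.0036,"wx":0,"wy":0,"wz":0,"grip":0},{"dx":0,"dy":0,"dz":-0.005,"wx":0,"wy":0,"wz":0,"grip":0},{"dx":0,"dy":0,"dz":-0.005,"wx":0,"wy":0,"wz":0,"grip":0},{"dx":0,"dy":0,"dz":-0.005,"wx":0,"wy":0,"wz":0,"grip":0}]' | grep -E "tcp|wrist"; done
```

```text
tcp_pos: [0.55, -0.1355, 0.0702]
wrist_force: [-0.9, 0.1, -2.4]
tcp_pos: [0.55, -0.1355, 0.0652]
wrist_force: [-2.4, -0.1, -2.2]
tcp_pos: [0.5504, -0.1356, 0.0609]
wrist_force: [0.5, 0.2, -0.9]
```

```bash
R3='python3 -m handwheel'; for i in 1 2; do $R3 '[{"dx":0,"dy":0,"dz":-0.0012,"wx":0,"wy":0,"wz":0,"grip":0},{"dx":0,"dy":0,"dz":-0.0024,"wx":0,"wy":0,"wz":0,"grip":0},{"dx":0,"dy":0,"dz":-0.0036,"wx":0,"wy":0,"wz":0,"grip":0},{"dx":0,"dy":0,"dz":-0.005,"wx":0,"wy":0,"wz":0,"grip":0},{"dx":0,"dy":0,"dz":-0.005,"wx":0,"wy":0,"wz":0,"grip":0},{"dx":0,"dy":0,"dz":-0.005,"wx":0,"wy":0,"wz":0,"grip":0}]' | grep -E "tcp|wrist"; done
python3 - <<'E'
from h import *
import cv2
s=get_state(); print(tip(s)[0],s["t"],s["wrist_force"])
cv2.imwrite("pics/w6.png",read_camera("wrist")[:,:,::-1])
E
```

```text
tcp_pos: [0.55, -0.1354, 0.0552]
wrist_force: [-0.2, 0.3, -0.3]
tcp_pos: [0.55, -0.1355, 0.0502]
wrist_force: [-0.3, 0.0, -1.7]
[-0.09389056 -0.05474262  0.05709656] 12.8167 [-0.25990733  0.0021899  -1.65748626]
```

View pics/w6.png

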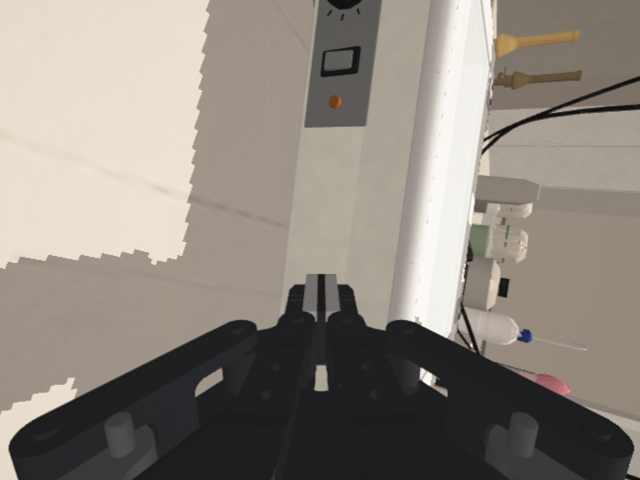

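The view shows the cover nearly or fully shut; the lip edge runs from about (430,20) to (395,300) and the finger knuckle is close to it at (395,325). I'll compare the lip line with its prediction for given angles.

```bash
python3 - <<'E'
from h import *
import cv2
p=camera_params("wrist"); im=cv2.imread("pics/w6.png").astype(int).sum(2)
for a in(0,.03,.06,.1): print(a,[proj("wrist",W([.0825-.194*np.cos(a),yy,.08+.194*np.sin(a)]),p) for yy in(.05,0,-.03)])
for r in (60,140,200): print(r,[(c,im[r,c]//3) for c in range(380,460,4)])
print(get_state()["wrist_force"])
E
for i in 1 ; do python3 -m handwheel '[{"dx":0,"dy":0,"dz":-0.002,"wx":0,"wy":0,"wz":0,"grip":0},{"dx":0,"dy":0,"dz":-0.004,"wx":0,"wy":0,"wz":0,"grip":0},{"dx":0,"dy":0,"dz":-0.004,"wx":0,"wy":0,"wz":0,"grip":0},{"dx":0,"dy":0,"dz":-0.004,"wx":0,"wy":0,"wz":0,"grip":0}]' | grep -E "tcp|wrist"; done
```

```text
0 [array([424.3,  34. ]), array([406.3, 170. ]), array([396. , 248.4])]
0.03 [array([440.7,  31.6]), array([421.9, 170.6]), array([411.1, 250.8])]
0.06 [array([457.9,  29.3]), array([438.3, 171.4]), array([427. , 253.3])]
0.1 [array([482.1,  26.6]), array([461.3, 172.7]), array([449.4, 256.7])]
60 [(380, np.int64(157)), (384, np.int64(157)), (388, np.int64(159)), (392, np.int64(159)), (396, np.int64(159)), (400, np.int64(158)), (404, np.int64(158)), (408, np.int64(157)), (412, np.int64(158)), (416, np.int64(159)), (420, np.int64(159)), (424, np.int64(137)), (428, np.int64(145)), (432, np.int64(152)), (436, np.int64(169)), (440, np.int64(188)), (444, np.int64(220)), (448, np.int64(239)), (452, np.int64(245)), (456, np.int64(246))]
140 [(380, np.int64(158)), (384, np.int64(160)), (388, np.int64(161)), (392, np.int64(161)), (396, np.int64(159)), (400, np.int64(158)), (404, np.int64(158)), (408, np.int64(160)), (412, np.int64(138)), (416, np.int64(144)), (420, np.int64(150)), (424, np.int64(166)), (428, np.int64(189)), (432, np.int64(219)), (436, np.int64(239)), (440, np.int64(248)), (444, np.int64(247)), (448, np.int64(246)), (452, np.int64(240)), (456, np.int64(239))]
200 [(380, np.int64(162)), (384, np.int64(162)), (388, np.int64(161)), (392, np.int64(161)), (396, np.int64(160)), (400, np.int64(160)), (404, np.int64(138)), (408, np.int64(143)), (412, np.int64(150)), (416, np.int64(169)), (420, np.int64(194)), (424, np.int64(224)), (428, np.int64(242)), (432, np.int64(249)), (436, np.int64(248)), (440, np.int64(248)), (444, np.int64(240)), (448, np.int64(240)), (452, np.int64(240)), (456, np.int64(240))]
[0.84553222 0.30255997 0.2379958 ]
tcp_pos: [0.55, -0.1354, 0.0461]
wrist_force: [0.2, -0.1, -1.3]
```

The lip line matches a = 0 (column 408 against the predicted 406), so the cover is shut. Retreating.

```bash
R3='python3 -m handwheel'; $R3 '[{"dx":-0.010,"dy":-0.003,"dz":-0.002,"wx":0,"wy":0,"wz":0,"grip":0},{"dx":-0.022,"dy":-0.006,"dz":-0.002,"wx":0,"wy":0,"wz":0,"grip":0},{"dx":-0.034,"dy":-0.009,"dz":-0.002,"wx":0,"wy":0,"wz":0,"grip":0},{"dx":-0.046,"dy":-0.012,"dz":-0.002,"wx":0,"wy":0,"wz":0,"grip":0},{"dx":-0.056,"dy":-0.015,"dz":-0.002,"wx":0,"wy":0,"wz":0,"grip":0},{"dx":-0.06,"dy":-0.016,"dz":0.01,"wx":0,"wy":0,"wz":0,"grip":0},{"dx":-0.06,"dy":-0.016,"dz":0.03,"wx":0,"wy":0,"wz":0,"grip":0}]' | grep -E "tcp|wrist"
$R3 '[{"dx":0,"dy":0,"dz":0.03,"wx":0,"wy":0,"wz":0,"grip":0},{"dx":-0.02,"dy":0,"dz":0.06,"wx":0,"wy":0,"wz":0,"grip":0},{"dx":-0.04,"dy":0,"dz":0.09,"wx":0,"wy":0,"wz":0,"grip":0},{"dx":-0.04,"dy":0,"dz":0.12,"wx":0,"wy":0,"wz":0,"grip":0},{"dx":-0.04,"dy":0,"dz":0.14,"wx":0,"wy":0,"wz":0,"grip":0},{"dx":-0.04,"dy":0,"dz":0.14,"wx":0,"wy":0,"wz":0,"grip":0},{"dx":-0.04,"dy":0,"dz":0.14,"wx":0,"wy":0,"wz":0,"grip":0}]' | grep -E "tcp|wrist"
python3 - <<'E'
from h import *
s=get_state(); p=camera_params("wrist"); im=read_camera("wrist").astype(int).sum(2)//3
c=proj("wrist",W([-.1115,0,.08]),p); print(s["t"],s["wrist_force"],c); u,v=c.round().astype(int)
print([(k,int(im[v,k])) for k in range(max(0,u-30),min(640,u+30),3)])
E
```

```text
tcp_pos: [0.488, -0.151, 0.0739]
wrist_force: [-0.2, -0.2, -0.0]
tcp_pos: [0.4497, -0.1521, 0.2173]
wrist_force: [-0.2, -0.1, 0.6]
14.3667 [-0.17232203 -0.11148998  0.61389893] [249.7 193.5]
[(220, 165), (223, 164), (226, 163), (229, 165), (232, 166), (235, 166), (238, 165), (241, 167), (244, 159), (247, 158), (250, 145), (253, 181), (256, 230), (259, 246), (262, 247), (265, 247), (268, 248), (271, 247), (274, 248), (277, 248)]
```

The lip sits where the shut cover predicts it (edge at column 250, predicted 249.7), and the arm is clear of everything.

```bash
python3 -c "
from workcell import *
print(sign_off())"
```

```text
the job is handed in; nothing more can be done
None
```

The stay rod was pushed over, the cover was caught on the finger and lowered, and the job is handed in at about 14.4 s with the arm clear. The lip lines up with the fully shut position in the wrist camera; I saw the rod falling left but did not see it lying in its trough, and the hand-in call gave no verdict.

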